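# Hang the marker caddy on the panel's keyhole screw

### The arm

A 6-joint arm with a two-finger parallel gripper is mounted at the origin on a cart in front of the work surface, level with it; the furniture and walls round the work are solid. World frame = base frame: x ahead of the robot, y to its left, z up, the work surface at z = 0. Lengths are in mm, angles in rad, forces in N, time in s.
With the tool pointing down it reaches from about 325 to 775 mm from the base axis. Payload 5.5 kg.
Tool frame: the origin (TCP) lies on the centre line of the jaws, within the pads' length; the fingertips stand 8 mm ahead of it and the grasp point (between the pads) lies 11 mm behind it; z points along the fingers, y is the direction in which the jaws open and shut (so a half turn about z gives the same grasp; the last joint's range is limited). The gripper opens to 85 mm and grips with 20 to 120 N. Pads are 22 mm wide; open, the fingers measure 114 mm over their backs; the gripper's body (76 mm by 85 mm) begins 54 mm behind the grasp point. The pads swing forward as they close: fully open they stand 13 mm farther back than shut.
Start: joints at [-1.205, 0.091, 1.231, -0, 1.82, -0.057], TCP at [246.191, -547.181, 239.275] pointing down, gripper open.
Joint ranges: [-2.87, 2.87], [-0.86, 2.18], [0.17, 2.46], [-1.51, 4.65], [0.06, 2.69], [-2.65, 2.65]. Speed limits (rad/s): [2.57, 2.57, 3.01, 3.14, 3.14, 3.14].

### API

Orientations are given as a rotation vector (axis times angle).
In Python, from station import readout, imaging, arm, recognise, cut_out gives the robot as it stands.
- The arm moves only by the tool send_rows, never from a script. Its argument "moves" is a list of rows, each an object with "dp": the shift along the tool's x, y, z in mm, a list of three; "delta_rot": the turn, a rotation vector about the tool's x, y, z in degrees, a list of three. A call has 1 to 20 rows; each row is the pose to reach, as a shift and turn from the pose commanded when the call began, along the tool's axes at that moment; what a row does not reach only later rows make up. A row lasts 1/10 s, in which the tool goes at most 50 mm and 8.59 degrees, less where a joint would pass 70% of its speed; a pose out of reach is approached as far as the arm can. A call with a gripper value outside its range is refused whole. "jaw" is the closure, from -1 (fully open) to 1 (shut), set as the call begins (left out, the last holds). The fingers move at their own pace and stop on an object; "force" is the grip in N (left out, the last holds). Time passes only in rows, so rows that repeat a pose let the fingers close. It gives the time, the measured TCP pose, the force and the opening at its end, in the units of the state.
- readout.read_state(): the state, without advancing time (a new reading comes with each control period).
- imaging.get_image(name): name is "scene" or "top"; returns a dict with "pixels" (420x560x3 uint8, blue, green, red), "z_map" (420x560 float32, mm along the optical axis (not along the pixel's ray), 0 where there is no reading), "fx", "fy", "cx", "cy" (pixels), "R" (3x3) and "t" (3): a world point X has camera coordinates R X + t. Camera axes: x right, y down, z forward; pixel columns grow to the right and rows downward; lengths in mm; the calibration is good to about 2 mm. A picture is of the moment at which its call begins.
- arm.finish_job(): hands the job in, once; it reports no verdict.
Trained networks look in a picture, given as the dict that the camera call returned (one of the last four; its "shot" number tells which), for a name from the list of things; names that differ only in an ending like _2 or _b are one class to them, and where a whole thing is asked for, a point or a joint stands for the part that bears it (a point fixed in the world has none). Each returns a list of dicts, best first, with "conf" (0 to 1); they miss things now and then, are a little off and sometimes report something else, mostly with a low value. They report only what shows in the picture. A call takes as long as a camera call. They do not tell look-alikes from the thing itself.
- recognise(picture, label): "uv" ([column, row] in pixels, amid what is visible of it).
- cut_out(picture, label): "pixels" (420x560 bool, what is visible of it) and "uv" ([column, row] in pixels, amid what is visible of it).
The state is a dict: "clock": time; "joint_pos": joint angles; "dq": joint speeds; "joint_efforts": joint torques, N m; "tool_pos": TCP position; "tool_rot": TCP orientation; "wrist_force": force on the tool from outside, world axes, zero at the start; "torque": the same for the moment, N m; "opening": finger opening in mm.
Only numpy, scipy, OpenCV 4.12 (cv2) and the standard library are available. Lean on these libraries where they do the work, as an engineer would, in place of code of your own. Each camera call takes 0.05 s, during which the arm holds its last target.

### The job

Hang the empty marker caddy upright on the screw of the upright panel: pass the keyhole in its back plate over the screw head until the plate lies against the panel, then pull the caddy down until its slot is wedged fully home under the head, and let go. The screw may sit several millimetres off its marked place, so find it by feel; work gently (stay well under 30 N on panel and screw) and leave the beaker, the dishes and the vial where they stand.

Things in the scene. Friction and masses are not known exactly. Their poses are not given: they have to be found in the camera images.
- caddy: Grey plastic caddy, loose, 0.16 to 0.29 kg, standing: back plate 90 wide, 140 high, 6 mm thick; open pocket (52 deep, 86 wide, 42 mm high) at the foot of its front; grip lug at the top of its front; keyhole in the plate. Origin: bottom centre of the plate's BACK face (which goes against the panel). Axes: x from front to back, square to the plate; y along its width; z up.
- caddy_grip (a point): Centre of the caddy's grip lug, 24 mm wide (y), 36 mm deep (x, from the plate forward), 28 mm high; grip it from above across its 24 mm. The point lies 26 mm in front of the plate's back face, 126 mm above the caddy's underside, 14 mm below its top. Axes as the caddy's.
- caddy_key (a point): Centre of the round part of the keyhole, on the plate's back face, 70 mm above the underside. The hole is 18.5 mm across (eight-sided); a slot 10.5 mm wide runs straight up from it. Axes as the caddy's.
- caddy_slot (a point): Where the screw's axis is when the slot is fully home: on the back face, 26 mm above caddy_key. Beside the slot, on the plate's front, two wedge ribs rise from 12 mm above caddy_key upward at 1 in 4; they draw the screw head out as the caddy is pulled down.
- panel: White upright panel on a foot, fixed, 170 wide, 166 high, 14 mm thick; foot and gussets reach 100 mm behind its face. Origin: bottom centre of the front face. x points into the panel (away from the side where the caddy goes), y along its width, z up.
- panel_mark (a point): Nominal place of the screw's axis, on the panel's front face (x = 0 of the panel), on its centre line, 130 mm up; axes as the panel's. The screw sits in an oversized hole: its true axis is up to 8 mm to either side and up to 5 mm above or below this point.
- screw (a joint): Travel (m) of the steel screw, square to the face; head 15 mm across, 5 mm thick, shank 6 mm. At 0 (rest) the head's underside is 7 mm, its front 12 mm off the face. Spring, 1 N per mm: negative when pressed in (-0.004, then solid; back to 0 once the hole meets the head), positive when drawn out, about +0.0035 with the caddy home. The pull grows to 5-12 N, then a solid stop.
- beaker: Clear beaker, 46 across, 60 mm high, loose bystander; origin at the centre of its underside.
- petri: Two stacked clear dishes, 70 across, 32 mm high, loose bystander; origin at the centre of the underside.
- vial: Small glass vial with a cap, 25 across, 50 mm high, loose bystander; origin at the centre of its underside.
There are look-alikes about, which are no part of the job. What is shaped like the caddy but orange is not meant.

How it is judged:
By the outcome, as a careful person would: the job done as asked, in the order asked, and still so for the second after the job is handed in, with the robot touching nothing.
It also fails if it takes over 72 s, if anything falls off the work surface, if the arm or the gripper's body presses on something with over 40 N, if the wrist force passes 120 N, or if a joint passes its speed limit or range.

## Working session

There is one attempt and no reset: what is moved stays moved. The work goes in short steps, Python scripts to look and compute and a tool call to move; the robot and the scene stay as the last step left them, time stands still between calls to the robot, and variables do not carry over. Pictures are saved under pics/ and viewed, and the job is handed in when it is done.

Besides the shell and the picture viewer there is one more tool, called after "Call:" by a JSON object that holds its "api" and its "payload", one argument or row to a line. send_rows: Moves the arm, as the interface text tells. Its arguments: {"type":"object","properties":{"moves":{"type":"array","items":{"type":"object","properties":{"dp":{"type":"array","items":{"type":"number"}},"delta_rot":{"type":"array","items":{"type":"number"}}}}},"jaw":{"type":"number"},"force":{"type":"number"}},"required":["moves"]}

```bash
mkdir -p pics; cat > h.py <<'E'
import numpy as np, cv2
from station import readout, imaging, arm, recognise, cut_out
def world(p,u,v,z=None):
    z=p["z_map"][int(v),int(u)] if z is None else z
    c=np.array([(u-p["cx"])/p["fx"]*z,(v-p["cy"])/p["fy"]*z,z])
    return np.array(p["R"]).T@(c-np.array(p["t"]))
def cloud(p,m):
    v,u=np.nonzero(m&(p["z_map"]>0)); z=p["z_map"][v,u]
    c=np.stack([(u-p["cx"])/p["fx"]*z,(v-p["cy"])/p["fy"]*z,z],1)
    return (c-np.array(p["t"]))@np.array(p["R"])
def proj(p,X):
    c=np.array(p["R"])@np.array(X)+np.array(p["t"]); return c[0]/c[2]*p["fx"]+p["cx"],c[1]/c[2]*p["fy"]+p["cy"]
E
python3 - <<'E'
from h import *
s=readout.read_state(); print(s)
for n in("scene","top"):
    p=imaging.get_image(n); cv2.imwrite(f"pics/{n}0.png",p["pixels"]); print(n,p["fx"],np.array(p["R"]).round(3).tolist(),np.array(p["t"]).round(1))
    for l in("caddy","panel","beaker","petri","vial","screw","caddy_grip"):
        for d in recognise(p,l)[:3]: print(l,np.round(d["uv"]),round(d["conf"],2),world(p,*d["uv"]).round(0))
E
```

```text
{'clock': 0.0, 'joint_pos': array([-1.20468575e+00,  9.18604639e-02,  1.23191206e+00, -6.83771334e-08,
        1.81978957e+00, -5.66894395e-02]), 'dq': array([ 0.00114379, -0.00088121, -0.00171026, -0.00137874,  0.00049397,
       -0.00087365]), 'joint_efforts': array([ 3.06755037e-04, -4.58724368e+01, -4.18023419e+01, -2.95766804e-04,
        1.15444328e-02, -2.28189111e-05]), 'tool_pos': array([ 246.09618611, -546.9106248 ,  238.13511164]), 'tool_rot': array([-3.06975225e+00, -6.58788744e-01,  4.76509794e-04]), 'wrist_force': array([-0.61043984, -0.65192323, -0.71099792]), 'torque': array([-0.01417125,  0.00452696,  0.01086352]), 'opening': 85.24573175706256}
scene 400.8512907645794 [[0.82, -0.573, 0.0], [-0.39, -0.559, -0.732], [0.419, 0.6, -0.681]] [-551.   160.6 1265.2]
caddy [369. 365.] 0.91 [ 377. -752.  121.]
panel [256. 149.] 0.45 [591.  58. 160.]
beaker [320. 206.] 0.47 [ 666. -223.   53.]
caddy_grip [370. 361.] 0.79 [ 378. -751.  140.]
top 400.23556208041265 [[0.029, -0.999, 0.024], [-0.982, -0.033, -0.184], [0.185, -0.018, -0.983]] [-223.   548.2 1242. ]
caddy [299. 242.] 0.91 [ 430. -271.  142.]
caddy [214. 179.] 0.73 [643.  12.  15.]
caddy [443. 253.] 0.61 [ 422. -764.   -1.]
panel [211. 182.] 0.71 [636.  21.   7.]
beaker [278. 172.] 0.44 [ 679. -206.    4.]
petri [114. 238.] 0.61 [434. 315.  33.]
caddy_grip [297. 244.] 0.74 [ 424. -265.  141.]
caddy_grip [439. 252.] 0.72 [ 423. -750.   -1.]
```

View pics/scene0.png

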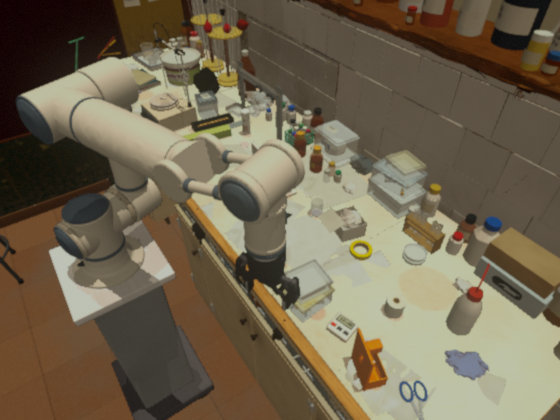

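View pics/top0.png

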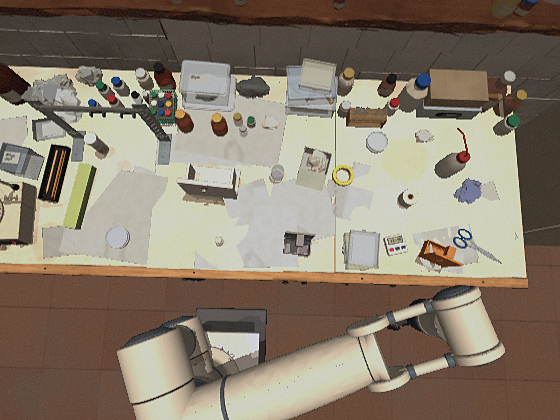

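The top view shows the grey caddy at (299,242), the orange look-alike at (437,253), the panel at (210,182), the petri dishes at (118,238), the beaker at (278,172) and probably the vial at (219,241). I'll zoom in and measure the caddy and panel.

```bash
cat > m.py <<'E'
from h import *
p=imaging.get_image("top")
np.save("top.npy",p,allow_pickle=True)
im=p["pixels"]
a=cv2.resize(im[215:275,260:340],None,fx=5,fy=5,interpolation=cv2.INTER_NEAREST)
b=cv2.resize(im[150:210,170:250],None,fx=5,fy=5,interpolation=cv2.INTER_NEAREST)
cv2.imwrite("pics/zoom0.png",np.hstack([a,b]))
def grid(x,q): print(q)
for l,c in(("caddy",(299,242)),("panel",(210,182))):
    for d in cut_out(p,l):
        if np.hypot(*(np.array(d["uv"])-c))<20:
            C=cloud(p,d["pixels"]); print(l,d["conf"],len(C),C.min(0).round(),C.max(0).round())
            H=np.histogram(C[:,2],bins=range(-10,190,10)); print(H[0])
            np.save(l+".npy",C)
            top=C[C[:,2]>C[:,2].max()-12]; print(len(top),top.mean(0).round(1),cv2.minAreaRect(top[:,:2].astype(np.float32)))
            break
E
python3 m.py
```

```text
caddy 0.57 601 [ 399. -318.   -4.] [ 462. -228.  145.]
[ 35 224  19  14  28  63   6   6   8   8   5   7  13  13  94  58   0   0
   0]
147 [ 443.1 -271.3  139.2] ((439.0013122558594, -271.2760009765625), (83.90384674072266, 41.917259216308594), 81.83348846435547)
panel 0.77 1570 [578. -74.   2.] [689. 102. 174.]
[  0 346 283  42  52  39  45  46  46  43  53 114  31  38  38  43  40 266
   5]
239 [592.7  16.4 165.4] ((592.5965576171875, 16.828590393066406), (167.90602111816406, 15.362396240234375), 85.5182113647461)
```

```bash
ls; echo
```

```text
caddy.npy
h.py
m.py
panel.npy
pics
top.npy
```

View pics/zoom0.png

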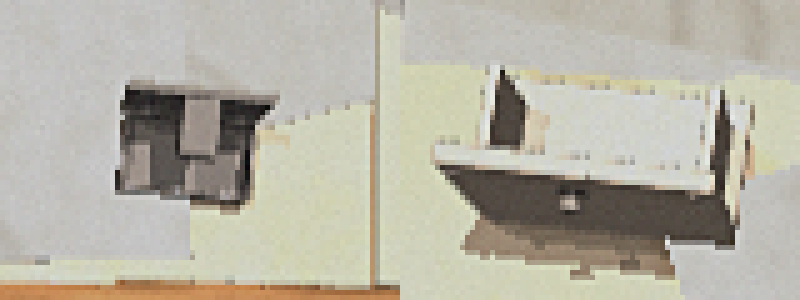

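```bash
cat > fit.py <<'E'
from h import *
from scipy.optimize import minimize
S=8
def box(x0,x1,y0,y1,z0,z1): return np.array([[x,y,z] for x in(x0,x1) for y in(y0,y1) for z in(z0,z1)],float)
CAD=[box(-6,0,-45,45,0,140),box(-58,-6,-43,43,0,42),box(-42,-6,-12,12,112,140)]
PAN=[box(0,14,-85,85,0,166)]
def render(p,q,boxes,shape,off,z0=0):
    m=np.zeros(shape,np.uint8); c,s=np.cos(q[2]),np.sin(q[2]); R=np.array([[c,-s,0],[s,c,0],[0,0,1]])
    for b in boxes:
        X=b@R.T+[q[0],q[1],z0]; c_=X@np.array(p["R"]).T+np.array(p["t"])
        uv=np.stack([c_[:,0]/c_[:,2]*p["fx"]+p["cx"],c_[:,1]/c_[:,2]*p["fy"]+p["cy"]],1)
        uv=((uv+0.5-off)*S).astype(np.float32)
        cv2.fillConvexPoly(m,cv2.convexHull(uv).astype(np.int32),1)
    return m>0
def fit(p,mask,boxes,q0,z0=0):
    v,u=np.nonzero(mask); a,b=v.min()-10,u.min()-10; h,w=v.max()+10-a,u.max()+10-b
    M=cv2.resize(mask[a:a+h,b:b+w].astype(np.uint8),None,fx=S,fy=S,interpolation=cv2.INTER_NEAREST)>0
    f=lambda q:1-(lambda r:(r&M).sum()/(r|M).sum())(render(p,q*[1,1,.01],boxes,M.shape,np.array([b,a]),z0))
    q0=np.array(q0)*[1,1,100]
    r=minimize(f,q0,method="Nelder-Mead",options=dict(initial_simplex=q0+np.array([[0,0,0],[8,0,0],[0,8,0],[0,0,6]])))
    return r.x*[1,1,.01],1-r.fun
E
cat > f1.py <<'E'
from fit import *
p=imaging.get_image("top")
for l,c,b,q0 in(("caddy",(299,242),CAD,(460,-271,-.08)),("panel",(210,182),PAN,(585,17,-.08))):
    for d in cut_out(p,l):
        if np.hypot(*(np.array(d["uv"])-c))<20:
            m=d["pixels"]
            if l=="panel":
                # keep slab: camera points with x-dist <20 from face 
                v,u=np.nonzero(m); C=cloud(p,m&(p["z_map"]>0)); mm=m&(p["z_map"]>0); v,u=np.nonzero(mm)
                n=np.array([np.cos(-.08),np.sin(-.08)]); s=(C[:,:2]-[585,17])@n; k=(s<18)&(C[:,2]>8)
                m=np.zeros_like(m); m[v[k],u[k]]=1
                f=k&(C[:,2]<155)&(C[:,2]>15); F=C[f]
                r=np.polyfit(F[:,1],F[:,0],1); print("face line x=",r,"yaw",-np.arctan(r[0]),F[:,:2].std(0),len(F))
                t=C[C[:,2]>160]; 
                for bb in (t,): print("top y range",t[:,1].min(),t[:,1].max(),t[:,0].min(),t[:,0].max(),t[:,2].mean())
            else:
                C=cloud(p,m); t=C[C[:,2]>125]; print("caddy top z",np.median(t[:,2]))
                for pt in t[np.argsort(t[:,1])][::6]: print(pt.round(1),end=" ")
            q,i=fit(p,m,b,q0); print(l,q.round(3),i)
            break
print("screw cand",world(p,204,190))
for vv in range(186,195): print([ (round(float(world(p,uu,vv)[0])),round(float(world(p,uu,vv)[1])),round(float(world(p,uu,vv)[2]))) for uu in range(201,208)])
v=[world(p,u_,v_) for u_,v_ in((219,241),)]; print(v)
E
python3 f1.py
```

```text
caddy top z 138.97664177510438
[ 450.5 -314.   125.8] [ 454.9 -303.6  137.9] [ 454.2 -297.2  141.9] [ 454.4 -291.6  138.5] [ 448.1 -285.6  139.2] [ 421.3 -283.1  139. ] [ 448.1 -282.7  138.4] [ 424.1 -280.1  139.3] [ 445.  -279.7  138.8] [ 421.2 -277.3  138.1] [ 438.9 -276.8  139.3] [ 456.6 -276.4  141.1] [ 442.  -274.   137.1] [ 450.8 -273.7  138.3] [ 426.9 -271.2  138.3] [ 451.  -270.9  136.1] [ 418.2 -268.6  134.8] [ 438.6 -267.9  138.9] [ 450.4 -267.6  140.7] [ 432.6 -265.   139.1] [ 453.7 -264.8  136.9] [ 423.8 -262.4  136.6] [ 441.6 -262.   137.4] [ 421.6 -260.2  126.6] [ 455.5 -246.5  142.3] [ 458.6 -237.6  138.8] caddy [ 4.58986e+02 -2.73632e+02 -3.20000e-02] 0.9298301278922191
face line x= [7.19490847e-02 5.85172416e+02] yaw -0.0718253166442078 [ 4.06553978 50.02047209] 481
top y range -66.894028181994 100.73392621979202 579.2786577685958 604.5234215432201 165.00109770743327
panel [ 5.86707e+02  1.68590e+01 -8.60000e-02] 0.9190976132524431
screw cand [578.59925004  20.32857362 136.86534984]
[(588, 28, 149), (587, 24, 155), (586, 21, 157), (586, 17, 159), (586, 14, 161), (585
[... 260 characters left out ...]
34, 110), (588, 32, 106), (583, 25, 131), (583, 22, 129), (587, 22, 113), (585, 17, 122), (587, 15, 116)]
[(589, 38, 90), (579, 27, 133), (579, 24, 133), (579, 20, 137), (588, 24, 97), (586, 20, 104), (587, 17, 101)]
[(588, 40, 76), (576, 26, 135), (577, 24, 130), (576, 20, 136), (576, 17, 137), (578, 16, 127), (586, 19, 90)]
[(588, 42, 63), (587, 38, 66), (575, 25, 124), (575, 22, 127), (574, 18, 130), (586, 24, 75), (587, 22, 71)]
[(589, 45, 43), (588, 41, 47), (589, 39, 43), (588, 34, 51), (588, 31, 50), (587, 27, 53), (588, 24, 52)]
[(589, 48, 26), (589, 44, 29), (587, 40, 36), (588, 37, 34), (588, 34, 35), (588, 30, 35), (586, 26, 42)]
[array([433.20469773, -23.22963669,  52.71912093])]
```

```bash
cat > go.py <<'E'
import sys
from h import *
from scipy.spatial.transform import Rotation as Ro
# usage: go.py x y z yawdeg(tool x axis, tool down)
def delta(P,yaw):
    s=readout.read_state(); R=Ro.from_rotvec(s["tool_rot"])
    T=Ro.from_euler("z",yaw,degrees=True)*Ro.from_rotvec([np.pi,0,0])
    print("t",s["clock"],"pos",s["tool_pos"].round(1),"F",s["wrist_force"].round(2),"open",round(s["opening"],1))
    print("dp",R.inv().apply(np.array(P)-s["tool_pos"]).round(1),"rot",(R.inv()*T).as_rotvec(degrees=True).round(2))
if __name__=="__main__": a=list(map(float,sys.argv[1:])); delta(a[:3],a[3])
E
python3 go.py 433 -272 200 -2.8
```

```text
t 1.1 pos [ 246.2 -547.2  239.3] F [ 0.59  0.7  -0.56] open 85.4
dp [ 283.3 -174.3   39.3] rot [ 0.   -0.   27.02]
```

Call:
{"api": "send_rows", "payload": {
  "moves": [
    {"dp":[20,-12,0],"delta_rot":[0,0,2]},
    {"dp":[50,-31,0],"delta_rot":[0,0,5]},
    {"dp":[85,-52,0],"delta_rot":[0,0,8]},
    {"dp":[120,-74,0],"delta_rot":[0,0,11]},
    {"dp":[155,-95,0],"delta_rot":[0,0,15]},
    {"dp":[190,-117,0],"delta_rot":[0,0,18]},
    {"dp":[225,-138,5],"delta_rot":[0,0,21]},
    {"dp":[255,-157,15],"delta_rot":[0,0,24]},
    {"dp":[275,-169,25],"delta_rot":[0,0,26]},
    {"dp":[283,-174,35],"delta_rot":[0,0,27]},
    {"dp":[283.3,-174.3,39],"delta_rot":[0,0,27]},
    {"dp":[283.3,-174.3,39],"delta_rot":[0,0,27]},
    {"dp":[283.3,-174.3,39],"delta_rot":[0,0,27]}
  ],
  "jaw": -0.3,
  "force": 60
}}

```text
clock: 2.4
tool_pos: [432.8, -272.7, 200.8]
tool_rot: [3.14, -0.077, 0.001]
wrist_force: [-0.4, 0.2, 0.9]
opening: 55.5
```

```bash
python3 go.py 433 -272 115 -2.8
python3 - <<'E'
from h import *
for n in("scene","top"):
    p=imaging.get_image(n); cv2.imwrite(f"pics/{n}1.png",p["pixels"])
a=p["pixels"]
p=imaging.get_image("scene")
u,v=map(int,proj(p,(440,-272,130))); print(u,v)
cv2.imwrite("pics/z1.png",cv2.resize(p["pixels"][max(v-80,0):v+70,max(u-100,0):u+100],None,fx=4,fy=4))
E
```

```text
t 2.4 pos [ 432.8 -272.7  200.8] F [-0.44  0.19  0.91] open 55.5
dp [ 0.2 -0.7 85.8] rot [ 0.03 -0.02 -0.  ]
272 225
```

View pics/z1.png

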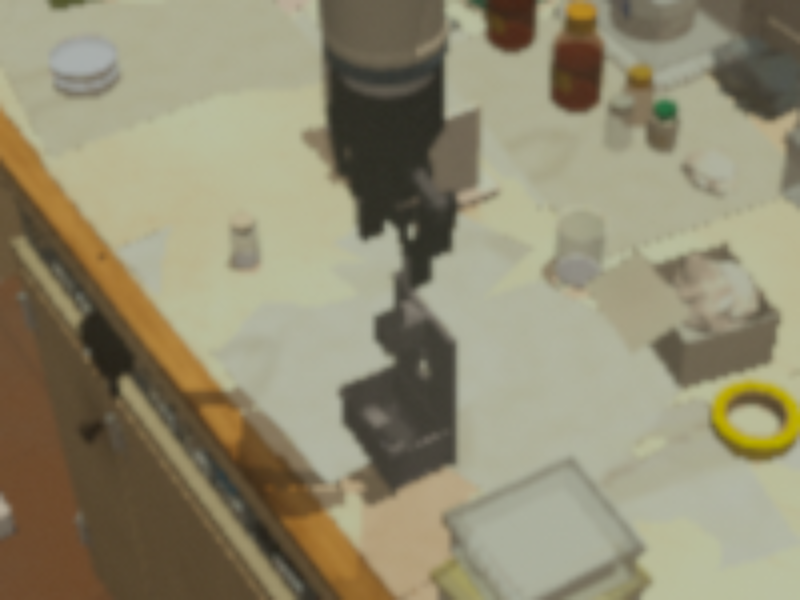

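View pics/top1.png

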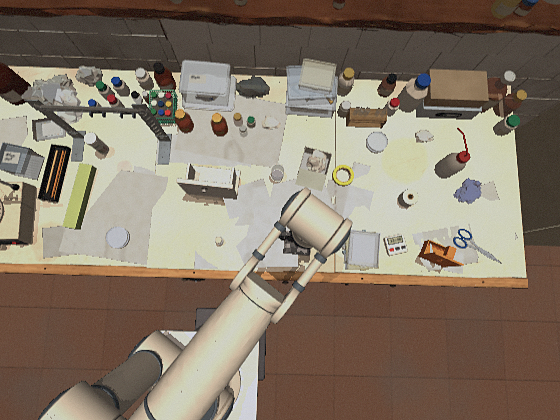

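The scene zoom shows the gripper straddling the lug of the grey caddy at about (400,330), with the vial at (243,245) and the beaker at (578,250) both clear. I'll lower the tool and close the jaws.

Call:
{"api": "send_rows", "payload": {
  "moves": [
    {"dp":[0,0,20]},
    {"dp":[0,0,40]},
    {"dp":[0,-0.5,56]},
    {"dp":[0,-0.5,68]},
    {"dp":[0,-0.5,78]},
    {"dp":[0,-0.5,85]},
    {"dp":[0,-0.5,85]},
    {"dp":[0,-0.5,85]}
  ]
}}

```text
invalid input at $.moves[0]: expected keys dp, delta_rot
```

Call:
{"api": "send_rows", "payload": {
  "moves": [
    {"dp":[0,0,0]},
    {"dp":[0,0,0]},
    {"dp":[0,0,0]},
    {"dp":[0,0,0]},
    {"dp":[0,0,0]},
    {"dp":[0,0,0]},
    {"dp":[0,0,0]}
  ],
  "jaw": 1,
  "force": 70
}}

```text
invalid input at $.moves[0]: expected keys dp, delta_rot
```

Call:
{"api": "send_rows", "payload": {
  "moves": [
    {"dp":[0,0,20],"delta_rot":[0,0,0]},
    {"dp":[0,0,40],"delta_rot":[0,0,0]},
    {"dp":[0,-0.5,56],"delta_rot":[0,0,0]},
    {"dp":[0,-0.5,68],"delta_rot":[0,0,0]},
    {"dp":[0,-0.5,78],"delta_rot":[0,0,0]},
    {"dp":[0,-0.5,85],"delta_rot":[0,0,0]},
    {"dp":[0,-0.5,85],"delta_rot":[0,0,0]},
    {"dp":[0,-0.5,85],"delta_rot":[0,0,0]}
  ]
}}

```text
clock: 3.35
tool_pos: [433.2, -271.6, 115.8]
tool_rot: [3.14, -0.076, 0.001]
wrist_force: [0.2, -0.1, 0.4]
opening: 55.6
```

Call:
{"api": "send_rows", "payload": {
  "moves": [
    {"dp":[0,0,0],"delta_rot":[0,0,0]},
    {"dp":[0,0,0],"delta_rot":[0,0,0]},
    {"dp":[0,0,0],"delta_rot":[0,0,0]},
    {"dp":[0,0,0],"delta_rot":[0,0,0]},
    {"dp":[0,0,0],"delta_rot":[0,0,0]},
    {"dp":[0,0,0],"delta_rot":[0,0,0]}
  ],
  "jaw": 1,
  "force": 70
}}

```text
clock: 3.95
tool_pos: [433.4, -271.9, 116.1]
tool_rot: [3.14, -0.076, 0.002]
wrist_force: [-0.3, -1.6, 5.5]
opening: 22.9
```

Call:
{"api": "send_rows", "payload": {
  "moves": [
    {"dp":[0,0,-3],"delta_rot":[0,0,0]},
    {"dp":[0,0,-10],"delta_rot":[0,0,0]},
    {"dp":[0,0,-22],"delta_rot":[0,0,0]},
    {"dp":[0,0,-38],"delta_rot":[0,0,0]},
    {"dp":[0,0,-54],"delta_rot":[0,0,0]},
    {"dp":[0,0,-68],"delta_rot":[0,0,0]},
    {"dp":[0,0,-78],"delta_rot":[0,0,0]},
    {"dp":[0,0,-80],"delta_rot":[0,0,0]},
    {"dp":[0,0,-80],"delta_rot":[0,0,0]}
  ]
}}

```text
clock: 4.85
tool_pos: [433.2, -271.5, 195.6]
tool_rot: [3.14, -0.076, 0.001]
wrist_force: [0.6, 0.0, -2.7]
opening: 23.0
```

```bash
python3 - <<'E'
from h import *
p=imaging.get_image("scene")
u,v=map(int,proj(p,(440,-272,180))); print(u,v)
cv2.imwrite("pics/z2.png",cv2.resize(p["pixels"][max(v-75,0):v+75,max(u-100,0):u+100],None,fx=4,fy=4))
print(readout.read_state()["wrist_force"])
E
```

```text
271 213
[-0.44397003  0.02317203 -1.85831602]
```

View pics/z2.png

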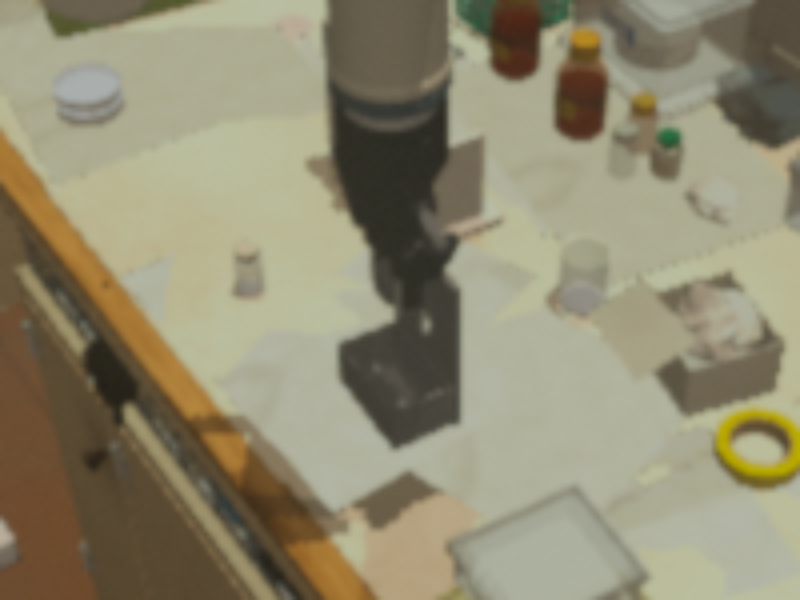

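```bash
cat > sc.py <<'E'
from fit import *
import fit
p=np.load("top.npy",allow_pickle=True).item()
C=np.zeros((420,560,3)); vv,uu=np.nonzero(p["z_map"]>0); C[vv,uu]=cloud(p,p["z_map"]>0)
yaw=-.078; n=np.array([np.cos(yaw),np.sin(yaw)])
O=np.array([586.3,16.9])
# refine face offset robustly
s=(C[...,:2]-O)@n; win=np.zeros((420,560),bool); win[180:200,190:240]=1
f=win&(abs(s)<3)&(C[...,2]>20)&(C[...,2]<155); 
F=C[f]; r=np.polyfit(F[:,1],F[:,0],1); print("face",r,np.median(s[f]),"z-trend",np.polyfit(F[:,2],s[f],1))
m=np.zeros((420,560),bool); sub=(s<-4.5)&(s>-17)&(C[...,2]>110)&(C[...,2]<150); m[185:197,196:214]=sub[185:197,196:214]
print(m[185:197,196:214].astype(int)); P=C[m]; t=np.array([-n[1],n[0]]); print("lat mean",((P[:,:2]-O)@t).mean(),"z",P[:,2].mean(),"s min",np.sort(s[m]))
best=[]
th=np.linspace(0,2*np.pi,32)
def disc(y,z): return [np.array([[x,y+7.5*np.cos(a),z+7.5*np.sin(a)] for x in(-12,-7) for a in th])]
a,b=180,190; M=cv2.resize(m[a:a+22,b:b+30].astype(np.uint8),None,fx=8,fy=8,interpolation=0)>0
for y in np.arange(-8,9,.5):
    for z in np.arange(124,137,.5):
        R=render(p,(O[0],O[1],yaw),disc(y,z),M.shape,np.array([b,a])); best.append(((R&M).sum()/(R|M).sum(),y,z))
print(sorted(best)[-5:])
E
python3 sc.py
```

```text
face [7.79364000e-02 5.85000228e+02] 0.008987846429393213 z-trend [ 0.00114031 -0.08021319]
[[0 0 0 0 0 0 0 0 0 0 0 0 0 0 0 0 0 0]
 [0 0 0 0 0 0 0 0 0 0 0 0 0 0 0 0 0 0]
 [0 0 0 0 0 0 0 0 0 0 0 0 0 0 0 0 0 0]
 [0 0 0 0 0 0 0 0 0 0 0 0 0 0 0 0 0 0]
 [0 0 0 0 0 0 0 0 0 0 0 0 0 0 0 0 0 0]
 [0 0 0 0 0 0 1 1 1 0 0 0 0 0 0 0 0 0]
 [0 0 0 0 0 0 1 1 1 1 1 0 0 0 0 0 0 0]
 [0 0 0 0 0 0 0 1 1 1 0 0 0 0 0 0 0 0]
 [0 0 0 0 0 0 0 0 0 0 0 0 0 0 0 0 0 0]
 [0 0 0 0 0 0 0 0 0 0 0 0 0 0 0 0 0 0]
 [0 0 0 0 0 0 0 0 0 0 0 0 0 0 0 0 0 0]
 [0 0 0 0 0 0 0 0 0 0 0 0 0 0 0 0 0 0]]
lat mean 4.144679441469456 z 131.78917532681547 s min [-12.74668427 -11.85954935 -11.5157871  -11.46586112 -11.36814998
 -10.62152514 -10.43615526  -8.42783098  -7.78759775  -7.74350644
  -6.91018423]
[(np.float64(0.7540603248259861), np.float64(4.5), np.float64(128.0)), (np.float64(0.7560693641618497), np.float64(4.0), np.float64(128.5)), (np.float64(0.7610208816705336), np.float64(4.0), np.float64(129.5)), (np.float64(0.7646370023419203), np.float64(4.0), np.float64(130.0)), (np.float64(0.7656065959952886), np.float64(4.5), np.float64(127.5))]
```

```bash
python3 go.py 505 27.5 215 -4.46
```

```text
t 4.9 pos [ 432.9 -271.4  194.9] F [-0.44  0.02 -1.86] open 23.1
dp [  57.5 -302.1  -20.1] rot [-0.02  0.03  1.68]
```

Call:
{"api": "send_rows", "payload": {
  "moves": [
    {"dp":[1,-5,-7],"delta_rot":[0,0,0]},
    {"dp":[3,-17,-14],"delta_rot":[0,0,0.2]},
    {"dp":[7,-37,-20],"delta_rot":[0,0,0.4]},
    {"dp":[12,-62,-20],"delta_rot":[0,0,0.5]},
    {"dp":[17,-90,-20],"delta_rot":[0,0,0.7]},
    {"dp":[23,-120,-20],"delta_rot":[0,0,0.8]},
    {"dp":[29,-150,-20],"delta_rot":[0,0,1]},
    {"dp":[35,-180,-20],"delta_rot":[0,0,1.1]},
    {"dp":[40,-210,-20],"delta_rot":[0,0,1.2]},
    {"dp":[46,-240,-20],"delta_rot":[0,0,1.4]},
    {"dp":[51,-265,-20],"delta_rot":[0,0,1.5]},
    {"dp":[54,-284,-20],"delta_rot":[0,0,1.6]},
    {"dp":[56.5,-296,-20],"delta_rot":[0,0,1.7]},
    {"dp":[57.5,-302,-20],"delta_rot":[0,0,1.7]},
    {"dp":[57.5,-302,-20],"delta_rot":[0,0,1.7]},
    {"dp":[57.5,-302,-20],"delta_rot":[0,0,1.7]}
  ]
}}

```text
clock: 6.5
tool_pos: [505.0, 26.9, 215.3]
tool_rot: [3.139, -0.123, -0.0]
wrist_force: [-0.2, -0.6, -3.1]
opening: 23.5
```

```bash
python3 go.py 536 25 175 -4.46
python3 - <<'E'
from h import *
p=imaging.get_image("scene")
u,v=map(int,proj(p,(560,20,150))); print(u,v)
cv2.imwrite("pics/z3.png",cv2.resize(p["pixels"][max(v-75,0):v+75,max(u-100,0):u+100],None,fx=4,fy=4))
p=imaging.get_image("top")
u,v=map(int,proj(p,(540,20,150))); print(u,v)
cv2.imwrite("pics/z4.png",cv2.resize(p["pixels"][max(v-75,0):v+75,max(u-100,0):u+100],None,fx=4,fy=4))
E
```

```text
t 6.5 pos [505.   26.9 215.3] F [-0.19 -0.56 -3.08] open 23.5
dp [31.1 -0.6 40.3] rot [ 0.03  0.01 -0.04]
254 159
202 201
```

View pics/z3.png

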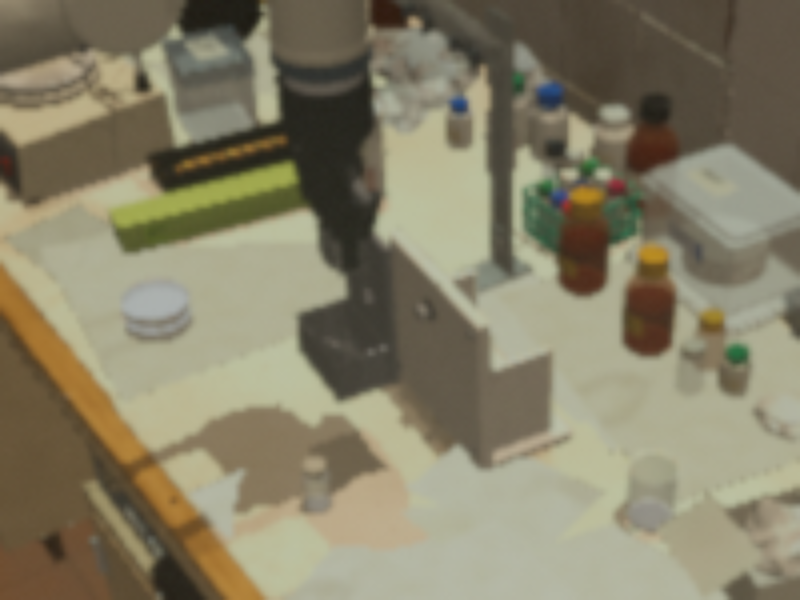

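View pics/z4.png

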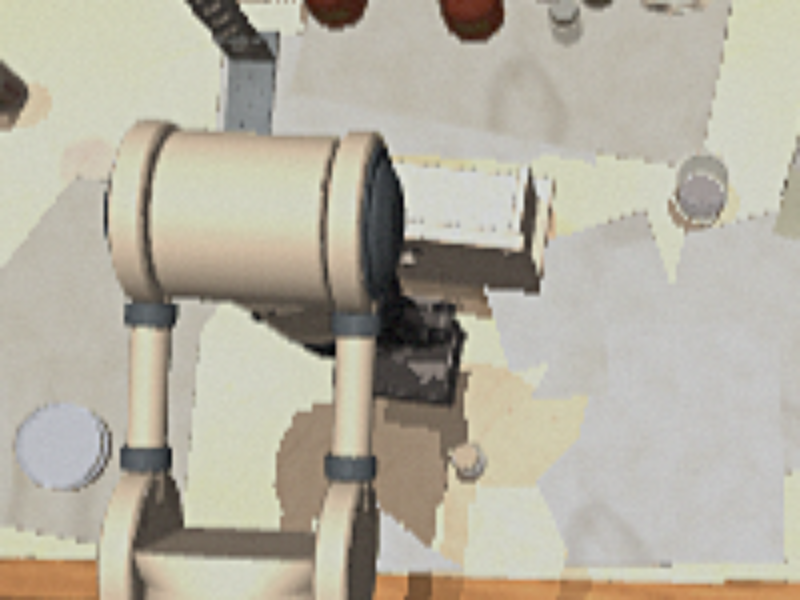

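The scene view shows the screw head on the panel at crop (425,310), about px (260,161). The caddy is held upright, left of and in front of the panel. I'll use this view to check the screw position a second time.

```bash
cat > sc2.py <<'E'
from fit import *
p=imaging.get_image("scene")
C=np.zeros((420,560,3)); vv,uu=np.nonzero(p["z_map"]>0); C[vv,uu]=cloud(p,p["z_map"]>0)
yaw=-.078; n=np.array([np.cos(yaw),np.sin(yaw)]);t=np.array([-n[1],n[0]]); O=np.array([586.3,16.9])
s=(C[...,:2]-O)@n; L=(C[...,:2]-O)@t
f=(abs(s)<5)&(C[...,2]>15)&(C[...,2]<160)&(L>-80)&(L<40); F=C[f]
print("n",f.sum(),"s med",np.median(s[f]),"slope L",np.polyfit(L[f],s[f],1),"z",np.polyfit(F[:,2],s[f],1))
d=np.median(s[f])
T=(s-d>1)&(s-d<13)&(abs(C[...,2]-166)<5)&(abs(L)<95); print("top z",np.median(C[T][:,2]),"L rng",np.percentile(L[T],[1,99]))
E_=f&(C[...,2]<150); print("right edge L", np.percentile(L[E_],[0.5,1,2]))
m=(s-d<-4)&(s-d>-15)&(L>-8)&(L<16)&(C[...,2]>115)&(C[...,2]<145)
m[:150]=0; P=C[m]; print(m.sum(),"lat",L[m].mean(),"z",P[:,2].mean(),np.sort(s[m]-d).round(1))
v,u=np.nonzero(m); print(u.min(),u.max(),v.min(),v.max())
th=np.linspace(0,2*np.pi,32); Of=O+d*n
a,b=v.min()-6,u.min()-6; M=cv2.resize(m[a:v.max()+6,b:u.max()+6].astype(np.uint8),None,fx=8,fy=8,interpolation=0)>0
best=[]
for y in np.arange(-8,9,.5):
    for z in np.arange(124,137,.5):
        R=render(p,(Of[0],Of[1],yaw),[np.array([[x,y+7.5*np.cos(k),z+7.5*np.sin(k)] for x in(-12,-7) for k in th])],M.shape,np.array([b,a])); best.append((round((R&M).sum()/(R|M).sum(),3),y,z))
print(sorted(best)[-4:])
E
python3 sc2.py
```

```text
n 474 s med -0.6889699344494989 slope L [ 0.0020181  -0.63071855] z [ 0.00197162 -0.85404899]
top z 165.1249761126621 L rng [-82.97584255  83.7281649 ]
right edge L [-79.03810966 -78.81521968 -78.0548267 ]
11 lat 3.9205261788243564 z 128.95348559702236 [-13.2 -12.4 -12.2 -11.  -10.5 -10.1  -9.7  -9.1  -9.   -6.9  -4.2]
257 260 161 164
[(np.float64(0.734), np.float64(6.0), np.float64(127.5)), (np.float64(0.735), np.float64(6.5), np.float64(127.0)), (np.float64(0.74), np.float64(5.5), np.float64(127.5)), (np.float64(0.742), np.float64(6.0), np.float64(127.0))]
```

```bash
python3 go.py 535.7 25.5 174.5 -4.46
```

```text
t 6.65 pos [505.   26.6 215.3] F [-1.23  0.58 -2.01] open 23.4
dp [30.6 -1.3 40.8] rot [ 0.01 -0.   -0.09]
```

Call:
{"api": "send_rows", "payload": {
  "moves": [
    {"dp":[2,-0.1,3],"delta_rot":[0,0,0]},
    {"dp":[6,-0.3,9],"delta_rot":[0,0,0]},
    {"dp":[12,-0.6,18],"delta_rot":[0,0,0]},
    {"dp":[19,-0.9,27],"delta_rot":[0,0,0]},
    {"dp":[25,-1,35],"delta_rot":[0,0,0]},
    {"dp":[29,-1,40],"delta_rot":[0,0,0]},
    {"dp":[30.6,-1,40.8],"delta_rot":[0,0,0]},
    {"dp":[30.6,-1,40.8],"delta_rot":[0,0,0]},
    {"dp":[30.6,-1,40.8],"delta_rot":[0,0,0]},
    {"dp":[30.6,-1,40.8],"delta_rot":[0,0,0]}
  ]
}}

```text
clock: 7.65
tool_pos: [535.8, 26.0, 175.1]
tool_rot: [-3.139, 0.123, -0.002]
wrist_force: [-0.4, 0.2, -1.7]
opening: 23.1
```

```bash
python3 go.py 535.7 25.5 174.5 -4.46
python3 - <<'E'
from h import *
p=imaging.get_image("top")
u,v=map(int,proj(p,(560,20,150))); print(u,v)
cv2.imwrite("pics/z5.png",cv2.resize(p["pixels"][v-38:v+37,u-50:u+50],None,fx=8,fy=8))
p=imaging.get_image("scene")
u,v=map(int,proj(p,(570,20,150))); print(u,v)
cv2.imwrite("pics/z6.png",cv2.resize(p["pixels"][v-38:v+37,u-50:u+50],None,fx=8,fy=8))
E
```

```text
t 7.65 pos [535.8  26.  175.1] F [-0.38  0.16 -1.71] open 23.1
dp [-0.   0.5  0.6] rot [-0.01 -0.06 -0.01]
203 195
256 158
```

View pics/z6.png

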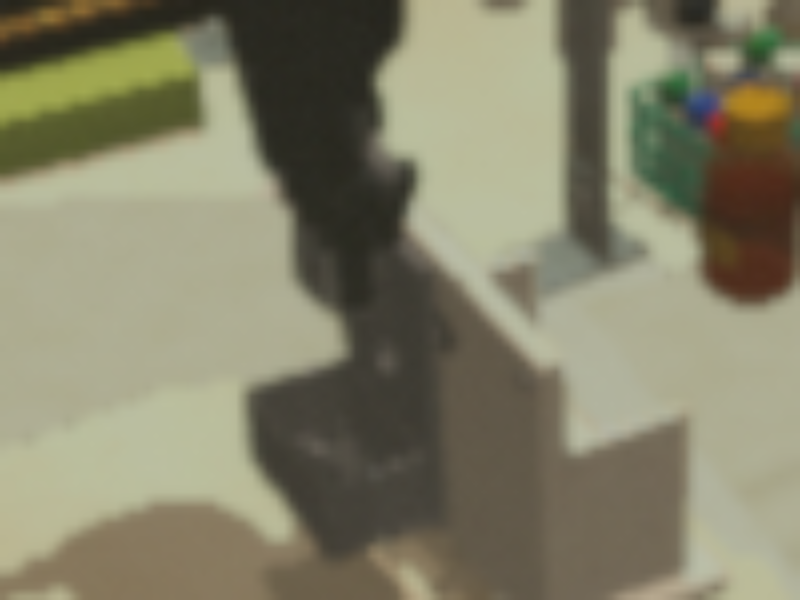

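View pics/z5.png

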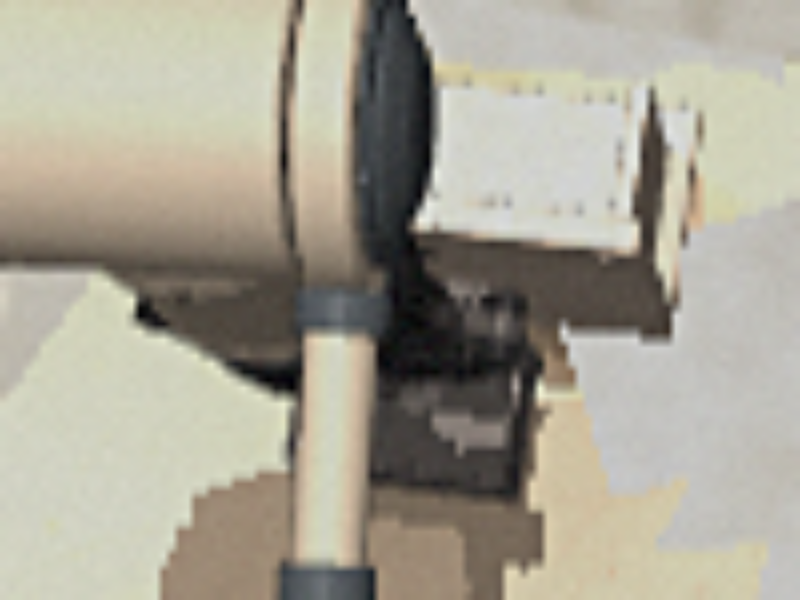

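The caddy faces the panel square on with about 25 mm to go, and nothing is touching. I'll advance in small steps and watch the force.

Call:
{"api": "send_rows", "payload": {
  "moves": [
    {"dp":[2,0.3,0.4],"delta_rot":[0,0,0]},
    {"dp":[6,0.3,0.4],"delta_rot":[0,0,0]},
    {"dp":[9,0.3,0.4],"delta_rot":[0,0,0]},
    {"dp":[10,0.3,0.4],"delta_rot":[0,0,0]},
    {"dp":[10,0.3,0.4],"delta_rot":[0,0,0]}
  ]
}}

```text
clock: 8.25
tool_pos: [545.8, 24.9, 173.9]
tool_rot: [-3.139, 0.123, 0.0]
wrist_force: [-0.4, -0.6, -2.5]
opening: 23.2
```

Call:
{"api": "send_rows", "payload": {
  "moves": [
    {"dp":[1,0,0],"delta_rot":[0,0,0]},
    {"dp":[2,0,0],"delta_rot":[0,0,0]},
    {"dp":[3,0,0],"delta_rot":[0,0,0]},
    {"dp":[3,0,0],"delta_rot":[0,0,0]}
  ]
}}

```text
clock: 8.65
tool_pos: [548.7, 24.7, 174.1]
tool_rot: [-3.139, 0.123, -0.0]
wrist_force: [0.0, -0.7, -2.2]
opening: 23.3
```

Call:
{"api": "send_rows", "payload": {
  "moves": [
    {"dp":[1,0,0],"delta_rot":[0,0,0]},
    {"dp":[2,0,0],"delta_rot":[0,0,0]},
    {"dp":[2,0,0],"delta_rot":[0,0,0]},
    {"dp":[2,0,0],"delta_rot":[0,0,0]}
  ]
}}

```text
clock: 9.05
tool_pos: [550.6, 24.5, 174.1]
tool_rot: [-3.139, 0.123, 0.0]
wrist_force: [-0.6, 0.2, -2.2]
opening: 23.3
```

Call:
{"api": "send_rows", "payload": {
  "moves": [
    {"dp":[1,0,0],"delta_rot":[0,0,0]},
    {"dp":[2,0,0],"delta_rot":[0,0,0]},
    {"dp":[2,0,0],"delta_rot":[0,0,0]},
    {"dp":[2,0,0],"delta_rot":[0,0,0]}
  ]
}}

```text
clock: 9.45
tool_pos: [552.6, 24.4, 174.0]
tool_rot: [-3.139, 0.123, 0.0]
wrist_force: [0.1, 0.0, -2.0]
opening: 23.4
```

Call:
{"api": "send_rows", "payload": {
  "moves": [
    {"dp":[1,0,0],"delta_rot":[0,0,0]},
    {"dp":[2,0,0],"delta_rot":[0,0,0]},
    {"dp":[2,0,0],"delta_rot":[0,0,0]},
    {"dp":[2,0,0],"delta_rot":[0,0,0]}
  ]
}}

```text
clock: 9.85
tool_pos: [554.6, 24.2, 174.1]
tool_rot: [3.139, -0.123, -0.0]
wrist_force: [0.2, 1.5, -1.8]
opening: 22.8
```

Call:
{"api": "send_rows", "payload": {
  "moves": [
    {"dp":[1,0,0],"delta_rot":[0,0,0]},
    {"dp":[2,0,0],"delta_rot":[0,0,0]},
    {"dp":[2,0,0],"delta_rot":[0,0,0]},
    {"dp":[2,0,0],"delta_rot":[0,0,0]}
  ]
}}

```text
clock: 10.25
tool_pos: [556.6, 24.1, 174.1]
tool_rot: [-3.139, 0.123, 0.0]
wrist_force: [-0.0, -0.5, -2.2]
opening: 23.0
```

Call:
{"api": "send_rows", "payload": {
  "moves": [
    {"dp":[0.7,0,0],"delta_rot":[0,0,0]},
    {"dp":[1.5,0,0],"delta_rot":[0,0,0]},
    {"dp":[1.5,0,0],"delta_rot":[0,0,0]},
    {"dp":[1.5,0,0],"delta_rot":[0,0,0]}
  ]
}}

```text
clock: 10.65
tool_pos: [558.1, 23.9, 174.0]
tool_rot: [-3.139, 0.123, 0.0]
wrist_force: [0.1, 0.2, -2.0]
opening: 23.1
```

Call:
{"api": "send_rows", "payload": {
  "moves": [
    {"dp":[0.5,0,0],"delta_rot":[0,0,0]},
    {"dp":[1,0,0],"delta_rot":[0,0,0]},
    {"dp":[1,0,0],"delta_rot":[0,0,0]}
  ]
}}

```text
clock: 10.95
tool_pos: [559.2, 23.9, 174.1]
tool_rot: [-3.139, 0.123, -0.0]
wrist_force: [0.1, -1.2, -1.6]
opening: 22.9
```

Call:
{"api": "send_rows", "payload": {
  "moves": [
    {"dp":[0.5,0,0],"delta_rot":[0,0,0]},
    {"dp":[1,0,0],"delta_rot":[0,0,0]},
    {"dp":[1,0,0],"delta_rot":[0,0,0]}
  ]
}}

```text
clock: 11.25
tool_pos: [559.9, 23.8, 174.1]
tool_rot: [-3.139, 0.123, 0.001]
wrist_force: [-1.2, 0.3, -1.5]
opening: 23.2
```

Call:
{"api": "send_rows", "payload": {
  "moves": [
    {"dp":[0.5,0,0],"delta_rot":[0,0,0]},
    {"dp":[0.8,0,0],"delta_rot":[0,0,0]},
    {"dp":[0.8,0,0],"delta_rot":[0,0,0]}
  ]
}}

```text
clock: 11.55
tool_pos: [560.1, 23.7, 174.1]
tool_rot: [3.139, -0.122, -0.003]
wrist_force: [-5.5, -1.2, -0.5]
opening: 23.3
```

```bash

python3 - <<'E'
from h import *
p=imaging.get_image("scene")
u,v=map(int,proj(p,(570,20,150))); print(u,v)
cv2.imwrite("pics/z7.png",cv2.resize(p["pixels"][v-38:v+37,u-50:u+50],None,fx=8,fy=8))
for i in range(3): print(readout.read_state()["wrist_force"].round(2)); imaging.get_image("top")
E
```

```text
256 158
[-4.52 -1.17 -0.13]
[-5.62 -0.08 -0.33]
[-6.04 -0.    0.11]
```

View pics/z7.png

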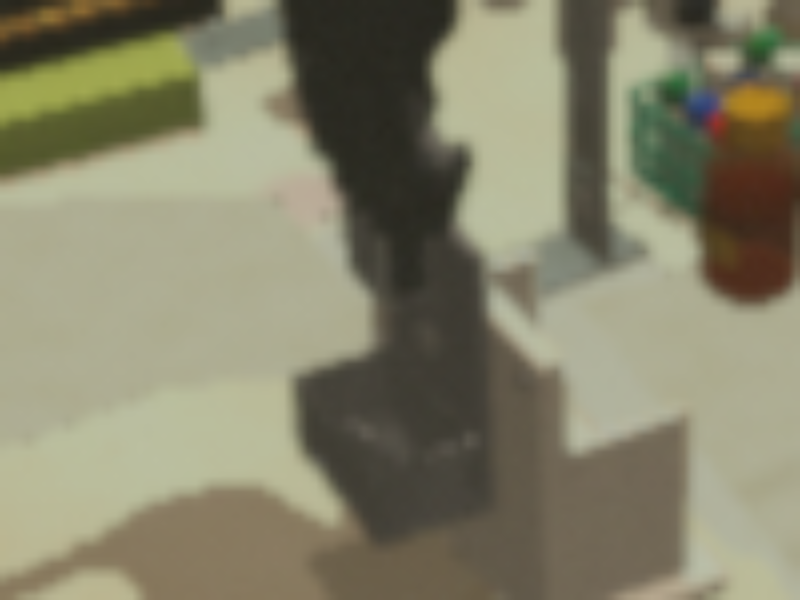

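Contact came at x≈560, within half a millimetre of the predicted plate-on-panel position, with no screw resistance on the way, so the head is through the hole. I'll ease off the pressure and pull down.

Call:
{"api": "send_rows", "payload": {
  "moves": [
    {"dp":[-0.4,0,1],"delta_rot":[0,0,0]},
    {"dp":[-0.5,0,3],"delta_rot":[0,0,0]},
    {"dp":[-0.5,0,5],"delta_rot":[0,0,0]},
    {"dp":[-0.5,0,7],"delta_rot":[0,0,0]},
    {"dp":[-0.5,0,8],"delta_rot":[0,0,0]},
    {"dp":[-0.5,0,8],"delta_rot":[0,0,0]}
  ]
}}

```text
clock: 12.35
tool_pos: [560.1, 24.0, 165.8]
tool_rot: [-3.139, 0.122, 0.001]
wrist_force: [-5.1, 0.8, -0.7]
opening: 23.1
```

Call:
{"api": "send_rows", "payload": {
  "moves": [
    {"dp":[0,0,1],"delta_rot":[0,0,0]},
    {"dp":[0,0,2],"delta_rot":[0,0,0]},
    {"dp":[0,0,3],"delta_rot":[0,0,0]},
    {"dp":[0,0,4],"delta_rot":[0,0,0]},
    {"dp":[0,0,4],"delta_rot":[0,0,0]}
  ]
}}

```text
clock: 12.85
tool_pos: [560.1, 24.0, 162.3]
tool_rot: [-3.139, 0.122, 0.001]
wrist_force: [-5.9, 0.8, 2.1]
opening: 23.2
```

Call:
{"api": "send_rows", "payload": {
  "moves": [
    {"dp":[-0.5,0,1],"delta_rot":[0,0,0]},
    {"dp":[-0.5,0,2],"delta_rot":[0,0,0]},
    {"dp":[-0.5,0,3],"delta_rot":[0,0,0]},
    {"dp":[-0.5,0,3],"delta_rot":[0,0,0]}
  ]
}}

```text
clock: 13.25
tool_pos: [560.0, 23.9, 159.1]
tool_rot: [-3.139, 0.123, -0.001]
wrist_force: [-3.9, 0.5, 0.4]
opening: 22.7
```

Call:
{"api": "send_rows", "payload": {
  "moves": [
    {"dp":[0,0,1],"delta_rot":[0,0,0]},
    {"dp":[0,0,2],"delta_rot":[0,0,0]},
    {"dp":[0,0,3],"delta_rot":[0,0,0]},
    {"dp":[0,0,3],"delta_rot":[0,0,0]}
  ]
}}

```text
clock: 13.65
tool_pos: [560.0, 23.8, 156.0]
tool_rot: [-3.139, 0.123, -0.0]
wrist_force: [-4.4, 0.3, 3.2]
opening: 23.3
```

Call:
{"api": "send_rows", "payload": {
  "moves": [
    {"dp":[-0.3,0,1],"delta_rot":[0,0,0]},
    {"dp":[-0.3,0,2],"delta_rot":[0,0,0]},
    {"dp":[-0.3,0,3],"delta_rot":[0,0,0]},
    {"dp":[-0.3,0,3],"delta_rot":[0,0,0]}
  ]
}}

```text
clock: 14.05
tool_pos: [559.9, 23.8, 152.9]
tool_rot: [3.139, -0.123, 0.001]
wrist_force: [-0.6, 1.1, 1.7]
opening: 23.1
```

Call:
{"api": "send_rows", "payload": {
  "moves": [
    {"dp":[0,0,1],"delta_rot":[0,0,0]},
    {"dp":[0,0,2],"delta_rot":[0,0,0]},
    {"dp":[0,0,2],"delta_rot":[0,0,0]}
  ]
}}

```text
clock: 14.35
tool_pos: [559.9, 23.8, 151.0]
tool_rot: [3.139, -0.123, 0.001]
wrist_force: [0.5, 0.7, 1.7]
opening: 23.2
```

Down 23 mm so far. I'll continue in 1 mm steps to the stop.

Call:
{"api": "send_rows", "payload": {
  "moves": [
    {"dp":[0,0,0.5],"delta_rot":[0,0,0]},
    {"dp":[0,0,1],"delta_rot":[0,0,0]},
    {"dp":[0,0,1],"delta_rot":[0,0,0]}
  ]
}}

```text
clock: 14.65
tool_pos: [559.8, 23.8, 150.0]
tool_rot: [3.139, -0.123, 0.001]
wrist_force: [1.7, 1.2, 1.2]
opening: 22.9
```

Call:
{"api": "send_rows", "payload": {
  "moves": [
    {"dp":[0,0,0.5],"delta_rot":[0,0,0]},
    {"dp":[0,0,1],"delta_rot":[0,0,0]},
    {"dp":[0,0,1],"delta_rot":[0,0,0]}
  ]
}}

```text
clock: 14.95
tool_pos: [559.8, 23.8, 149.0]
tool_rot: [-3.139, 0.123, -0.001]
wrist_force: [1.7, 0.2, 0.9]
opening: 22.9
```

Call:
{"api": "send_rows", "payload": {
  "moves": [
    {"dp":[0,0,0.5],"delta_rot":[0,0,0]},
    {"dp":[0,0,1],"delta_rot":[0,0,0]},
    {"dp":[0,0,1],"delta_rot":[0,0,0]}
  ]
}}

```text
clock: 15.25
tool_pos: [559.8, 23.8, 148.1]
tool_rot: [-3.139, 0.123, -0.001]
wrist_force: [3.3, 0.3, 1.1]
opening: 23.3
```

Call:
{"api": "send_rows", "payload": {
  "moves": [
    {"dp":[0,0,0.5],"delta_rot":[0,0,0]},
    {"dp":[0,0,1],"delta_rot":[0,0,0]},
    {"dp":[0,0,1],"delta_rot":[0,0,0]}
  ]
}}

```text
clock: 15.55
tool_pos: [559.8, 23.8, 148.0]
tool_rot: [3.139, -0.123, 0.002]
wrist_force: [2.4, 1.1, 5.7]
opening: 23.2
```

Call:
{"api": "send_rows", "payload": {
  "moves": [
    {"dp":[0,0,0.5],"delta_rot":[0,0,0]},
    {"dp":[0,0,1],"delta_rot":[0,0,0]},
    {"dp":[0,0,1],"delta_rot":[0,0,0]}
  ]
}}

```text
clock: 15.85
tool_pos: [559.9, 23.8, 147.9]
tool_rot: [3.139, -0.122, 0.003]
wrist_force: [0.8, 0.9, 7.9]
opening: 23.1
```

Call:
{"api": "send_rows", "payload": {
  "moves": [
    {"dp":[0,0,0.5],"delta_rot":[0,0,0]},
    {"dp":[0,0,1],"delta_rot":[0,0,0]},
    {"dp":[0,0,1],"delta_rot":[0,0,0]}
  ]
}}

```text
clock: 16.15
tool_pos: [559.9, 23.8, 147.8]
tool_rot: [3.139, -0.122, 0.004]
wrist_force: [-1.5, 0.6, 12.5]
opening: 23.4
```

Call:
{"api": "send_rows", "payload": {
  "moves": [
    {"dp":[0,0,0.5],"delta_rot":[0,0,0]},
    {"dp":[0,0,0.5],"delta_rot":[0,0,0]},
    {"dp":[0,0,0.5],"delta_rot":[0,0,0]}
  ]
}}

```text
clock: 16.45
tool_pos: [560.0, 23.8, 147.7]
tool_rot: [3.139, -0.122, 0.005]
wrist_force: [-1.9, 0.9, 13.1]
opening: 23.0
```

Call:
{"api": "send_rows", "payload": {
  "moves": [
    {"dp":[0,0,-1],"delta_rot":[0,0,0]},
    {"dp":[0,0,-1.8],"delta_rot":[0,0,0]},
    {"dp":[0,0,-1.8],"delta_rot":[0,0,0]},
    {"dp":[0,0,-1.8],"delta_rot":[0,0,0]}
  ],
  "force": 20
}}

```text
clock: 16.85
tool_pos: [559.9, 23.8, 147.9]
tool_rot: [3.139, -0.122, 0.003]
wrist_force: [1.4, 0.9, 7.3]
opening: 22.8
```

Call:
{"api": "send_rows", "payload": {
  "moves": [
    {"dp":[0,0,0],"delta_rot":[0,0,0]},
    {"dp":[0,0,0],"delta_rot":[0,0,0]},
    {"dp":[0,0,0],"delta_rot":[0,0,0]},
    {"dp":[0,0,0],"delta_rot":[0,0,0]},
    {"dp":[0,0,0],"delta_rot":[0,0,0]},
    {"dp":[0,0,0],"delta_rot":[0,0,0]}
  ],
  "jaw": -0.3
}}

```text
clock: 17.45
tool_pos: [559.5, 23.8, 146.2]
tool_rot: [3.139, -0.123, -0.001]
wrist_force: [0.5, -0.4, -0.1]
opening: 55.4
```

```bash

python3 - <<'E'
from h import *
p=imaging.get_image("scene")
u,v=map(int,proj(p,(570,20,150)))
cv2.imwrite("pics/z8.png",cv2.resize(p["pixels"][v-38:v+37,u-50:u+50],None,fx=8,fy=8))
print(readout.read_state()["wrist_force"])
E
```

```text
[ 0.46829149 -0.06691846 -0.58914245]
```

View pics/z8.png

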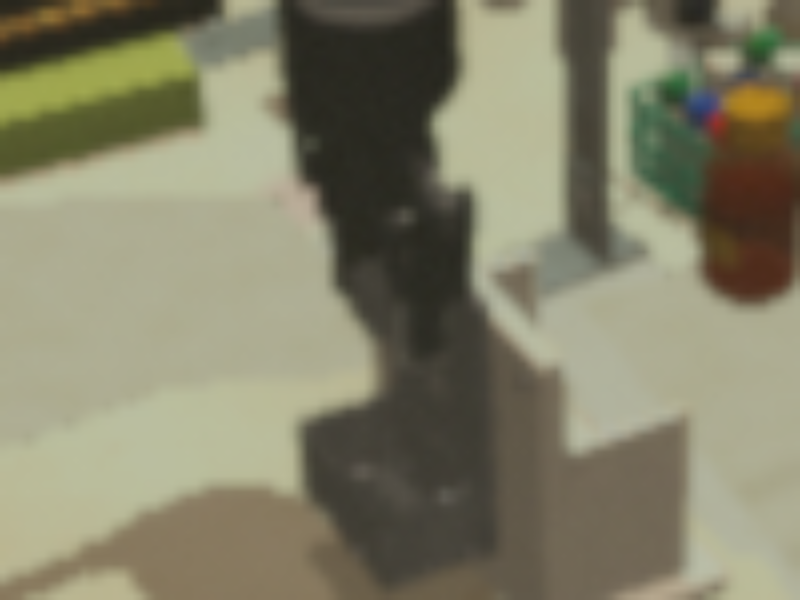

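The jaws are open and clear of the lug, and the caddy hangs by itself at (400,470) with its plate on the panel. I'll back straight up and then away.

Call:
{"api": "send_rows", "payload": {
  "moves": [
    {"dp":[0,0,-4],"delta_rot":[0,0,0]},
    {"dp":[0,0,-12],"delta_rot":[0,0,0]},
    {"dp":[0,0,-24],"delta_rot":[0,0,0]},
    {"dp":[0,0,-40],"delta_rot":[0,0,0]},
    {"dp":[0,0,-58],"delta_rot":[0,0,0]},
    {"dp":[0,0,-76],"delta_rot":[0,0,0]},
    {"dp":[0,0,-94],"delta_rot":[0,0,0]},
    {"dp":[-15,0,-108],"delta_rot":[0,0,0]},
    {"dp":[-40,0,-115],"delta_rot":[0,0,0]},
    {"dp":[-70,20,-120],"delta_rot":[0,0,0]},
    {"dp":[-100,50,-120],"delta_rot":[0,0,0]},
    {"dp":[-110,85,-120],"delta_rot":[0,0,0]},
    {"dp":[-115,125,-120],"delta_rot":[0,0,0]},
    {"dp":[-115,165,-120],"delta_rot":[0,0,0]},
    {"dp":[-115,200,-120],"delta_rot":[0,0,0]},
    {"dp":[-115,220,-120],"delta_rot":[0,0,0]},
    {"dp":[-115,220,-120],"delta_rot":[0,0,0]},
    {"dp":[-115,220,-120],"delta_rot":[0,0,0]}
  ]
}}

```text
clock: 19.3
tool_pos: [427.8, -186.5, 267.5]
tool_rot: [3.139, -0.124, 0.002]
wrist_force: [0.8, 0.0, 0.2]
opening: 55.7
```

```bash

cat > chk.py <<'E'
from fit import *
p=imaging.get_image("scene")
u,v=map(int,proj(p,(570,20,150)))
cv2.imwrite("pics/z9.png",cv2.resize(p["pixels"][v-75:v+75,u-100:u+100],None,fx=4,fy=4))
p=imaging.get_image("top")
u,v=map(int,proj(p,(560,20,100)))
cv2.imwrite("pics/z10.png",cv2.resize(p["pixels"][v-38:v+37,u-50:u+50],None,fx=8,fy=8))
yaw=-.078; n=np.array([np.cos(yaw),np.sin(yaw)]);t=np.array([-n[1],n[0]]); O=np.array([586.3,16.9])
C=cloud(p,p["z_map"]>0); s=(C[:,:2]-O)@n; L=(C[:,:2]-O)@t
k=(s>-42)&(s<-8)&(C[:,2]>150)&(C[:,2]<200)&(abs(L)<30); print("lug top",k.sum(),np.median(C[k][:,2]),np.percentile(L[k],[2,50,98]))
for d in cut_out(p,"caddy"):
    print(d["conf"],np.round(d["uv"]))
    if abs(d["uv"][0]-u)<25 and abs(d["uv"][1]-v)<30:
        q,i=fit(p,d["pixels"],CAD,(586,21,-.078),32); print(q,i)
E
python3 chk.py
```

```text
lug top 107 171.153796526552 [-7.80832434  2.39674863 14.91037328]
0.85 [444. 252.]
0.75 [206. 197.]
[ 5.86619612e+02  2.09480482e+01 -7.83103265e-02] 0.9619247839289885
```

View pics/z9.png

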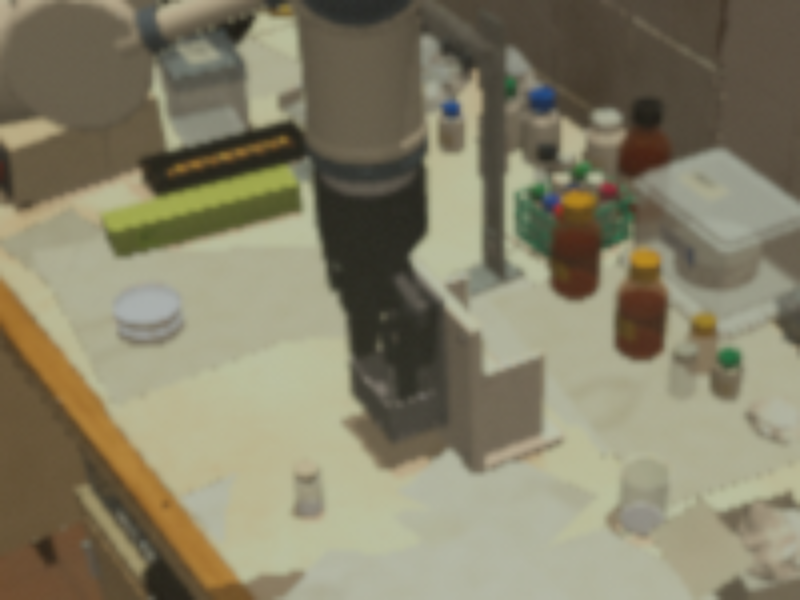

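View pics/z10.png

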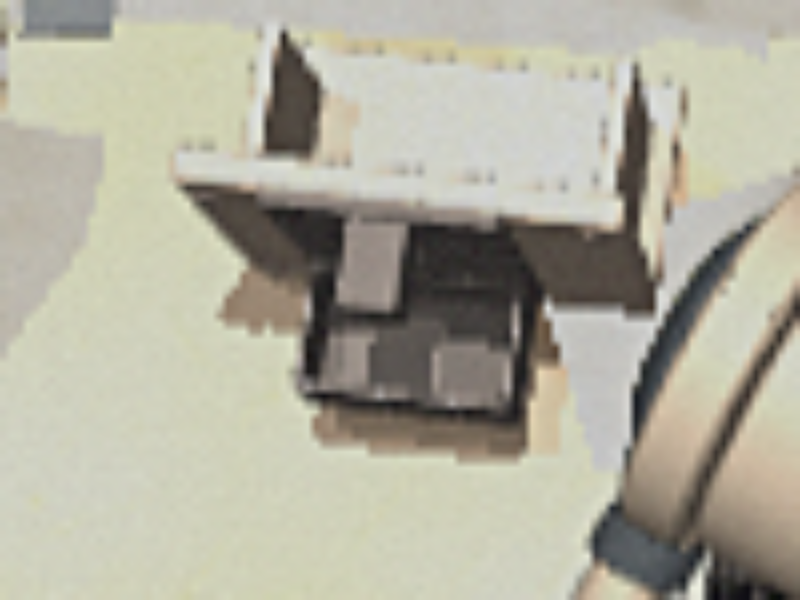

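Both views show the caddy upright and flush on the panel, lug top at z≈171 mm against an expected 172. The vial, dishes and beaker are where they stood, and the arm is clear. I'm handing in.

```bash
python3 -c "
from station import arm
print(arm.finish_job())"
```

```text
the job is handed in; nothing more can be done
None
```

The grey caddy is hanging upright on the panel screw with its slot fully home, released, and the job was handed in at about 19.5 s of the 72 s.

- **Finding the screw:** the two cameras put it 4–6 mm to one side of its mark and about 2 mm low. The keyhole then passed over the head on the first try without pushing the screw in.
- **Seating:** the plate met the panel within about 0.5 mm of the expected place, pressing with about 6 N. I then pulled down 26 mm until it hit a solid stop at about 13 N wrist reading, or roughly 15 N with the caddy's weight added. That puts the screw axis at about 128 mm height, which agrees with the cameras.
- **Release:** I kept a slight downward load on the caddy while opening the jaws, then backed straight up and away.

**Last checks:**
- The fitted caddy outline overlapped the picture at 0.96, flush with the panel face and turned the same way as the panel.
- The lug top read about 171 mm against 172 mm expected.
- The wrist force was near zero.
- In the pictures the beaker, dishes and vial stand where they were.

No check failed. The two cameras disagreed by about 1–2 mm on the screw's position, within the hole's clearance. The screw's own travel could not be measured directly, so "fully home" rests on the solid stop and the heights above.

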